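# Set up the tip-up pen stand on the counter

## Robot

A 6-joint arm with a two-finger parallel gripper is mounted at the origin on a cart in front of the work surface, level with it; the furniture and walls round the work are solid. World frame = base frame: x ahead of the robot, y to its left, z up, the work surface at z = 0. Lengths are in m, angles in rad, forces in N, time in s.
With the tool pointing down it reaches from about 0.375 to 0.9 m from the base axis. Payload 3.1 kg.
Tool frame: the origin (TCP) lies between the finger pads; the fingertips stand robot.tip_extent ahead of it and the grasp point (between the pads) lies 3 mm ahead of it (robot.tip_extent is the distance from the TCP to the fingertips, in m); z points along the fingers, x is the direction in which the jaws open and shut, and the axes are right-handed (so a half turn about z gives the same grasp; the last joint's range is limited). The gripper opens to 87 mm and grips with 3 to 60 N. Pads are 19 mm wide; open, the fingers measure 117 mm over their backs; the gripper's body (75 mm by 190 mm) begins 51 mm behind the grasp point.
Start: joints at [0.926, 0.527, 1.433, -0, 1.181, -0.178], TCP at [0.281, 0.558, 0.245] pointing down, gripper open.
Joint ranges: [-3.08, 3.08], [-0.75, 2.2], [0.22, 2.44], [-1.43, 4.57], [0, 2.65], [-2.85, 2.85]. Speed limits (rad/s): [2.79, 2.79, 3.14, 3.14, 3.14, 3.14].

## Interface

Orientations are given as a unit quaternion [x, y, z, w].
In Python, from rig import robot, cams gives the robot as it stands.
- The arm moves only by the tool carry_out, never from a script. Its argument "steps" is a list of rows, each a list of 3 entries, a list of its own where there are three numbers: the shift along the world's x, y, z in cm, then the turn about the world's z in degrees, then the closure, from 0 (fully open) to 1 (shut). In form: [[[dx, dy, dz], spin, fingers], ...]. A call has 1 to 10 rows; each row shifts and turns the pose as measured when the row begins; what a row does not reach is not made up. A row lasts 1/10 s, in which the tool goes at most 50 mm and 8.59 degrees, less where a joint would pass 70% of its speed; a pose out of reach is approached as far as the arm can. A call with a gripper value outside its range is refused whole. The fingers move at their own pace and stop on an object; "squeeze" is the grip in N (left out, the last holds). Time passes only in rows, so rows that do not move let the fingers close. It gives the time, the measured TCP pose, the force and the opening at its end, in the units of the state.
- robot.get_obs(): the state, without advancing time (a new reading comes with each control period).
- cams.camera(name): name is "scene" or "top"; returns a dict with "pixels" (400x640x3 uint8, red, green, blue), "fx", "fy", "cx", "cy" (pixels), "k1" (the pictures are not rectified: a ray, as slopes to the right and down, at radius r is drawn at 1 + k1 r^2 times it, then the intrinsics apply), "eye" and "rotation" of the camera in the world. Camera axes: x right, y up, looking along -z (the intrinsics and any distortion apply to the point x, -y, -z); pixel columns grow to the right and rows downward; lengths in m; the calibration is good to about 2 mm. A picture is of the moment at which its call begins. There is no depth.
- robot.hand_in(): hands the job in, once; it reports no verdict.
The state is a dict: "time": time; "q": joint angles; "joint_velocities": joint speeds; "joint_torque": joint torques, N m; "position": TCP position; "tool_rot": TCP orientation; "ft_force": force on the tool from outside, world axes, zero at the start; "moment": the same for the moment, N m; "grip_width": finger opening in m.
Only numpy, scipy, OpenCV 4.12 (cv2) and the standard library are available. Lean on these libraries where they do the work, as an engineer would, in place of code of your own. Each camera call takes 0.05 s, during which the arm holds its last target. There are 200 camera calls.

## Task

Make the counter's tip-up pen stand ready for customers: with its blue double cup still lying flat, slide the black marker and the red pen along their grooves until each is fully home in the cup, then tip the cup upright as far as its stop with an unhurried push, so that both pens stand in it. Leave the little bottle, the tape measure and the thread spool beside it as they are.

Things in the scene. Friction and masses are not known exactly. Their poses are not given: they have to be found in the camera images.
- pen_stand: Pen stand, screwed to the counter: steel base 236 x 90 x 6 mm, white tray, blue hinged double cup at its far end. Origin on the counter under it; x points along the grooves from the pens to the cup, y to the left of x, z up. The tray runs from x = -147 to 0 mm and has two grooves along x, open at both ends, at y = +20 and -20 mm.
- groove_left (a point): Middle of the floor of the groove at y = +20 mm, 16.5 mm above the counter; axes of the stand. Each groove is 15 mm wide; its side lips are only 3 mm high (tops 19.5 mm above the counter), so a pen stands well proud of them.
- cup_hinge (a point): Middle of the cup's hinge axis, which runs along the stand's y, at stand x = 60, y = 0, z = 24 mm; axes of the stand. Two steel cheeks 35 mm high hold it at y = +40 and -40 mm.
- pen_cup (a joint): Hinge of the blue cup: 0 = lying flat with its mouth facing the pens (start), 1.43 (82 degrees) = upright at its stop, mouth up, leaning slightly towards the tray. Friction of about 0.12 N m holds it at any angle. Pushing its orange lever in the stand's +x and then on round and down turns it up.
- cup_floor (a point): Middle of the cup's inner floor, between its two pockets, 11 mm from the hinge axis; turns with the cup. With the cup flat its axes are the stand's: the pockets, in line with the grooves (y = +20 and -20 mm), are 45 mm deep, open to -x, 17 x 17 mm inside, bottoms 1 mm below the groove floors. The cup is 65 mm wide, 25 mm thick; lying flat its top is 37 mm above the counter.
- lever_pad (a point): Where to push the orange lever (black ribs): 80 mm from the hinge axis, in the middle of the lever's 5 mm thickness; moves with the cup. The lever is 30 mm wide and ends 100 mm from the axis in a 10 mm thick, 36 mm wide cross bar. Cup flat: it points up, leaning 5 degrees to the pens. Cup upright: it points in the stand's +x, 13 degrees above level.
- marker: Black marker lying in one of the two grooves (either), 131 mm long, 12 mm wide, 13 mm high, 15 g. Origin in the middle of its length on its underside; x along the barrel, pointing to the cup at the start. Home in the cup, its origin is 65 mm from the pocket floor.
- laundry_pen: Red pen lying in the other groove, 117 mm long, 10 mm wide, 11 mm high, 15 g. Origin in the middle of its length on its underside; x along the barrel, pointing to the cup at the start. Home in the cup, its origin is 59 mm from the pocket floor.
- drop_bottle_1: Bystander: small white bottle with a red dropper cap, 32 mm across, 90 mm tall; origin under its middle.
- tape_measure: Bystander: round pink tape measure, 56 x 51 x 21 mm; origin under its middle.
- thread_spool_1: Bystander: spool of red thread, 25 mm across, 40 mm tall; origin under its middle.
Things that resemble listed ones, but are neither listed nor needed, are in the scene too. Of the things like the laundry_pen, leave any that is yellow; of the rest the smaller one is meant.

How it is judged:
On the way:
1. both pens are home in the cup (within 7 mm of the pocket floors) while the cup still lies flat (x of marker in the frame of cup_floor between -0.072 and -0.04 m and y of marker in the frame of cup_floor between -0.035 and 0.035 m and z of marker in the frame of cup_floor between -0.013 and 0.013 m and angle between the x axis of each of marker, laundry_pen and the x axis of cup_floor, either way round below 0.2 rad and x of laundry_pen in the frame of cup_floor between -0.065 and -0.04 m and y of laundry_pen in the frame of cup_floor between -0.035 and 0.035 m and z of laundry_pen in the frame of cup_floor between -0.013 and 0.013 m and value of joint pen_cup below 0.1 rad), for 0.2 s.
At the end, for the whole second after the job is handed in: The cup is up at its stop, 82 degrees from flat (within 5 degrees of its stop) and both pens stand in its pockets, feet within 7 mm of the pocket floors, in line with the cup to 0.2 rad, and at rest. The bottle, tape measure and spool are where they were (within 25 mm, not tipped) (x of marker in the frame of cup_floor between -0.072 and -0.04 m and y of marker in the frame of cup_floor between -0.035 and 0.035 m and z of marker in the frame of cup_floor between -0.013 and 0.013 m and angle between the x axis of each of marker, laundry_pen and the x axis of cup_floor, either way round below 0.2 rad and x of laundry_pen in the frame of cup_floor between -0.065 and -0.04 m and y of laundry_pen in the frame of cup_floor between -0.035 and 0.035 m and z of laundry_pen in the frame of cup_floor between -0.013 and 0.013 m and value of joint pen_cup above 1.34 rad and linear speed of each of marker, laundry_pen below 0.02 m/s); the robot touches nothing.
It fails at once if the bottle is pushed away or knocked over (distance of drop_bottle_1 from where it was at the start of the episode above 0.025 m or angle between drop_bottle_1's own z axis and vertical above 0.5 rad).
It fails at once if the tape measure is pushed away or knocked over (distance of tape_measure from where it was at the start of the episode above 0.025 m or angle between tape_measure's own z axis and vertical above 0.5 rad).
It fails at once if the thread spool is pushed away or knocked over (distance of thread_spool_1 from where it was at the start of the episode above 0.025 m or angle between thread_spool_1's own z axis and vertical above 0.5 rad).
It fails at once if the cup is flung round (faster than 5 rad/s) (velocity of joint pen_cup above 5 rad/s).
It also fails if it takes over 53 s, if anything falls off the work surface, if the arm or the gripper's body presses on something with over 40 N, if the wrist force passes 120 N, or if a joint passes its speed limit or range.

## Working session

There is one attempt and no reset: what is moved stays moved. The work goes in short steps, Python scripts to look and compute and a tool call to move; the robot and the scene stay as the last step left them, time stands still between calls to the robot, and variables do not carry over. Pictures are saved under pics/ and viewed, about 8 in all and at most 12, crops included, and the job is handed in when it is done.

Besides the shell and the picture viewer there is one more tool, called after ">>>" as name([rows], argument=value, ...), one row to a line, values as JSON. carry_out: Moves the arm, as the interface text tells. Its arguments: {"type":"object","properties":{"steps":{"type":"array"},"squeeze":{"type":"number"}},"required":["steps"]}

```bash
mkdir -p pics; ls
cat > h.py <<'E'
import numpy as np, cv2
from rig import robot, cams
def snap(n,f):
    c=cams.camera(n); cv2.imwrite(f,c["pixels"][:,:,::-1]); return c
def ray(c,u,v):
    d=np.array([(u-c["cx"])/c["fx"],(v-c["cy"])/c["fy"]]); p=d.copy()
    for _ in range(20): p=d/(1+c["k1"]*(p@p))
    return np.array(c["rotation"])@np.array([p[0],-p[1],-1.])
def onz(c,u,v,z):
    r=ray(c,u,v); e=np.array(c["eye"]); return e+r*(z-e[2])/r[2]
def proj(c,P):
    q=np.array(c["rotation"]).T@(np.array(P)-c["eye"]); x=np.array([q[0],-q[1]])/-q[2]
    x=x*(1+c["k1"]*(x@x)); return np.array([c["fx"]*x[0]+c["cx"],c["fy"]*x[1]+c["cy"]])
E
python3 - <<'E'
from h import *
for n in("top","scene"):
    c=snap(n,f"pics/{n}0.png"); print(n,c["eye"],np.round(c["rotation"],3).tolist(),c["fx"],c["k1"])
print(robot.get_obs(),robot.tip_extent)
E
```

```text
pics
top [0.46984937 0.09533948 0.97172701] [0.065, -0.052, -0.703, 0.706] 477.1588347573871 -0.12471541799274345
scene [ 0.11307751 -0.14212764  0.73741468] [0.291, -0.191, -0.495, 0.796] 367.62094929544855 -0.03242533811326615
{'time': 0.1, 'q': array([ 9.26483025e-01,  5.28359248e-01,  1.43377805e+00,  2.27780428e-05,
        1.18139017e+00, -1.78490768e-01]), 'joint_velocities': array([ 0.00078284, -0.00014111, -0.00166833, -0.00097732,  0.00012703,
        0.00026841]), 'joint_torque': array([ 3.09988154e-04, -4.40987313e+01, -1.77150643e+01,  6.35073963e-02,
        5.34385024e-02, -4.31701233e-05]), 'position': array([0.2803114 , 0.55792669, 0.24367678]), 'tool_rot': array([ 8.51223894e-01,  5.24801816e-01, -9.04383056e-04,  3.43626773e-04]), 'ft_force': array([0.47051034, 0.58266647, 0.78340995]), 'moment': array([-0.03283338, -0.02641166,  0.01120753]), 'grip_width': 0.08670490624049913} 0.022
```

View pics/top0.png

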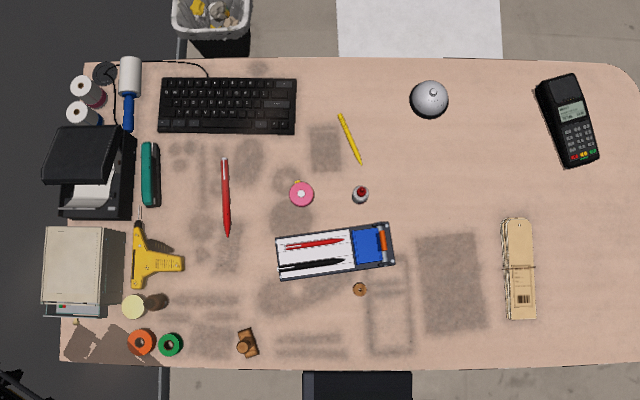

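View pics/scene0.png

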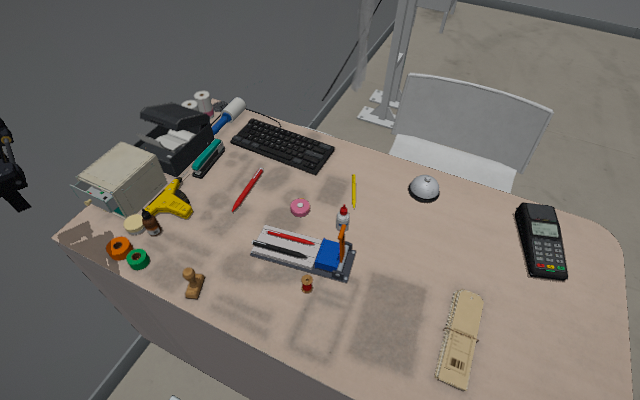

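```bash
sed -i 's/^def snap/from scipy.spatial.transform import Rotation as Ro\ndef snap/; s/np.array(c\["rotation"\])/Ro.from_quat(c["rotation"]).as_matrix()/' h.py
python3 - <<'E'
from h import *
c=cams.camera("top"); im=c["pixels"]; s=cams.camera("scene")
a=cv2.resize(im[170:310,265:405],None,fx=4,fy=4,interpolation=cv2.INTER_CUBIC)
b=cv2.resize(s["pixels"][190:300,240:370],(520,440),interpolation=cv2.INTER_CUBIC)
o=np.zeros((560,800,3),np.uint8); o[:,:400]=cv2.resize(a,(400,400))[0:1].repeat(560,0)*0; o=np.zeros((600,800,3),np.uint8)
o[:420,:420]=cv2.resize(a,(420,420)); o[:318,424:800]=cv2.resize(b,(376,318)); cv2.imwrite("pics/crop.png",o[:,:,::-1])
hsv=cv2.cvtColor(im,cv2.COLOR_RGB2HSV); H,S,V=[hsv[...,i].astype(int) for i in range(3)]
roi=np.zeros(H.shape,bool); roi[215:285,270:400]=1
ms={"red":((H<6)|(H>174))&(S>150),"blue":(H>100)&(H<125)&(S>150),"orange":(H>6)&(H<20)&(S>150),"black":(V<60),"white":(S<40)&(V>190)}
for k,m in ms.items():
    m=(m&roi).astype(np.uint8); n,l,st,ce=cv2.connectedComponentsWithStats(m)
    for i in range(1,n):
        if st[i,4]<25: continue
        ys,xs=np.where(l==i); r=cv2.minAreaRect(np.c_[xs,ys].astype(np.float32))
        z={"red":.022,"black":.022,"blue":.037,"white":.018,"orange":.12}[k]
        print(k,st[i],[np.round(onz(c,*p,z)[:2],4).tolist() for p in cv2.boxPoints(r)])
E
```

```text
red [286 239  58  11 219] [[0.5366, 0.1793], [0.5533, 0.0653], [0.5441, 0.064], [0.5274, 0.1778]]
blue [352 228  31  37 897] [[0.5653, 0.0499], [0.5734, -0.002], [0.5065, -0.0115], [0.4986, 0.04]]
orange [379 230   8  21 109] [[0.5564, 0.0039], [0.5578, -0.0056], [0.5222, -0.0102], [0.5208, -0.0007]]
black [371 222  14   6  35] [[0.5811, 0.009], [0.584, -0.0171], [0.5754, -0.0179], [0.5725, 0.0081]]
black [278 258  66  17 362] [[0.5028, 0.1943], [0.5177, 0.0657], [0.4941, 0.0631], [0.4792, 0.1912]]
black [373 261  22   7  55] [[0.5035, 0.0068], [0.5094, -0.035], [0.4986, -0.0364], [0.4927, 0.0053]]
white [ 276  230   79   48 1909] [[0.5479, 0.2015], [0.5698, 0.0534], [0.4933, 0.0427], [0.4717, 0.1893]]
```

View pics/crop.png

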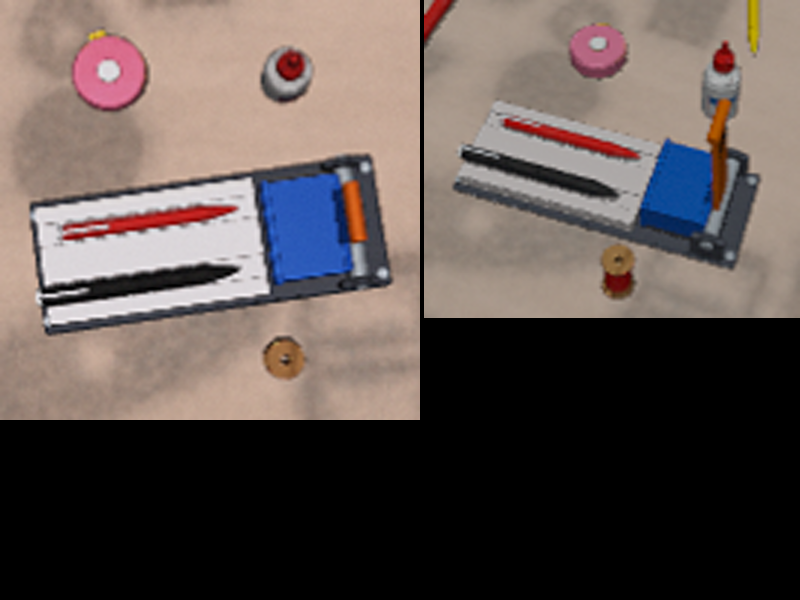

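The red things shaped like the pen are the pen in the stand at (314,243) and the larger red pen at (225,195). There is also a yellow one at (350,138). The smaller red pen, in the left groove, is the one meant, and the crop confirms this. The black marker is in the right groove at about (310,265), the bottle at (360,193), the tape measure at (301,193) and the spool at (360,289).

Stand fit: origin ≈ (0.531, 0.049), x axis ≈ (0.147, -0.989). I'll move above the back of the red pen with the jaws shut and lying across the grooves.

>>> carry_out([
  [[2.75,-3.95,0],-6.1,1],
  [[2.75,-3.95,0],-6.1,1],
  [[2.75,-3.95,0],-6.1,1],
  [[2.75,-3.95,0],-6.1,1],
  [[2.75,-3.95,0],-6.1,1],
  [[2.75,-3.95,0],-6.1,1],
  [[2.75,-3.95,0],-6.1,1],
  [[2.75,-3.95,0],-6.1,1],
  [[2.75,-3.95,0],-6.1,1],
  [[0,0,0],0,1],
], squeeze=10)

```text
time: 1.2
position: [0.5343, 0.1898, 0.2429]
tool_rot: [0.998, 0.057, 0.002, -0.0]
ft_force: [0.7, 0.3, 0.6]
grip_width: 0.0148
```

>>> carry_out([
  [[-0.3,0.6,-3.5],2,1],
  [[-0.2,0.4,-3.5],0,1],
  [[0,0,-3.5],0,1],
  [[0,0,-3.5],0,1],
  [[0,0,-1],0,1],
  [[0,0,0],0,1],
])

```text
time: 1.8
position: [0.5301, 0.2005, 0.0903]
tool_rot: [0.997, 0.074, 0.005, -0.001]
ft_force: [-0.3, 0.5, 0.8]
grip_width: 0.0007
```

```bash
cat >> h.py <<'E'
O=np.array([.5314,.0490]); ex=np.array([.1465,-.9892]); ey=np.array([.9892,.1465])
def st(p): d=np.array(p)[:2]-O; return np.round([d@ex*1e3,d@ey*1e3],1)
def look(f,tb=(150,310,250,410),sb=(180,310,230,390)):
    t=cams.camera("top"); s=cams.camera("scene"); o=np.zeros((400,800,3),np.uint8)
    for k,(c,b) in enumerate(((t,tb),(s,sb))):
        a=c["pixels"][b[0]:b[1],b[2]:b[3]]; q=min(398/a.shape[1],400/a.shape[0]); a=cv2.resize(a,None,fx=q,fy=q,interpolation=cv2.INTER_CUBIC)
        o[:a.shape[0],k*400:k*400+a.shape[1]]=a[:,:,::-1]
    cv2.imwrite(f,o); return t,s
E
python3 - <<'E'
from h import *
look("pics/a.png"); o=robot.get_obs(); print(o["position"],st(o["position"]),o["tool_rot"],o["ft_force"],o["grip_width"])
E
```

```text
[0.53119284 0.20060229 0.09204945] [-150.   22.] [ 0.99722329  0.07415949  0.00663396 -0.00143799] [ 1.02604309 -0.78571755 -0.03825482] 0.0003172591631569141
```

View pics/a.png

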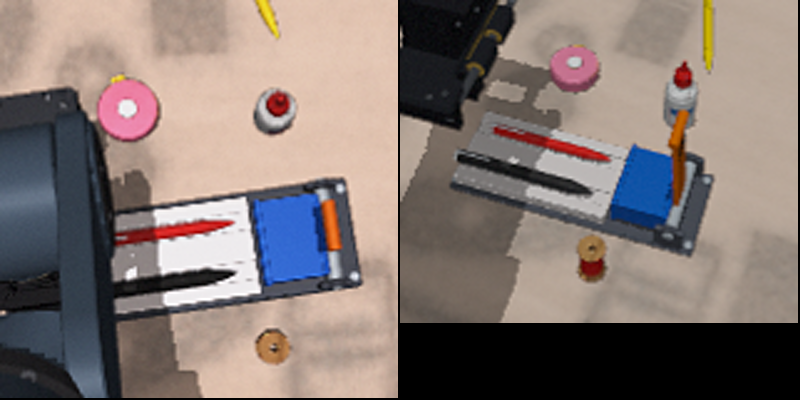

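Clear of the pen's back end (about (470,130) in the right half); the fingers are behind it. I'll go down.

>>> carry_out([
  [[-0.2,0,-2],0,1],
  [[0,0,-1.5],0,1],
  [[0,0,-1],0,1],
  [[0,0,-0.4],0,1],
  [[0,0,0],0,1],
])

```text
time: 2.4
position: [0.5361, 0.2027, 0.0507]
tool_rot: [0.997, 0.075, 0.016, -0.002]
ft_force: [-0.4, 0.4, 0.7]
grip_width: 0.0004
```

Run:
```python
from h import *
look("pics/b.png"); o=robot.get_obs(); print(o["position"],st(o["position"]),o["tool_rot"],o["ft_force"])
```

```text
[0.53630655 0.20275608 0.0509755 ] [-151.4   27.4] [ 0.99704966  0.07492916  0.01648484 -0.00241724] [-0.77795633 -0.43370188 -0.01255709]
```

View pics/b.png

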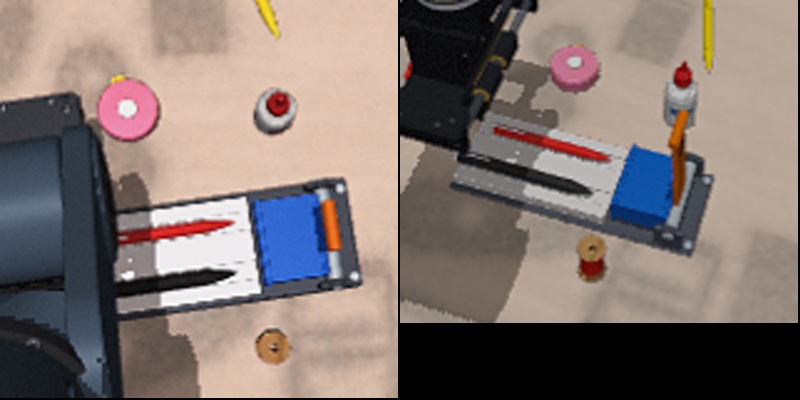

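>>> carry_out([
  [[-0.5,-0.1,-0.5],0,1],
  [[-0.4,0,-0.4],0,1],
  [[0,0,0],0,1],
])

```text
time: 2.8
position: [0.5272, 0.2018, 0.0427]
tool_rot: [0.997, 0.075, 0.018, -0.003]
ft_force: [0.5, 0.8, 0.7]
grip_width: 0.0006
```

>>> carry_out([
  [[0.1,-0.7,0],0,1],
  [[0.1,-0.7,0],0,1],
  [[0.1,-0.7,0],0,1],
  [[0.1,-0.7,0],0,1],
  [[0.1,-0.7,0],0,1],
])

```text
time: 3.3
position: [0.5325, 0.1642, 0.0427]
tool_rot: [0.997, 0.075, 0.018, -0.002]
ft_force: [0.9, 0.4, -0.1]
grip_width: 0.0005
```

Run:
```python
from h import *
look("pics/c.png"); o=robot.get_obs(); print(o["position"],st(o["position"]),o["tool_rot"],o["ft_force"])
```

```text
[0.53272272 0.16387764 0.0427662 ] [-113.4   18.1] [ 0.99704199  0.07473989  0.01775796 -0.00242374] [ 1.23903719  0.21899489 -0.2253117 ]
```

View pics/c.png

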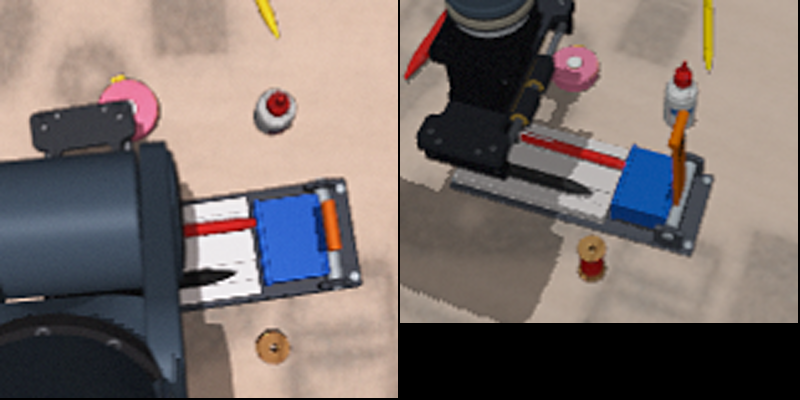

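The red pen slides straight, with its tip at the mouth of the cup (620,160 in the right half). I'll keep pushing, slower near the end.

>>> carry_out([
  [[0.1,-0.7,0],0,1],
  [[0.1,-0.7,0],0,1],
  [[0.1,-0.7,0],0,1],
  [[0.05,-0.35,0],0,1],
  [[0.0,-0.2,0],0,1],
  [[0,-0.1,0],0,1],
])

```text
time: 4.0
position: [0.5367, 0.1338, 0.0428]
tool_rot: [0.997, 0.075, 0.018, -0.002]
ft_force: [-0.7, -0.2, -0.2]
grip_width: 0.0002
```

>>> carry_out([
  [[0.03,-0.2,0],0,1],
  [[0.03,-0.2,0],0,1],
  [[0,0,0],0,1],
])

```text
time: 4.3
position: [0.5372, 0.1297, 0.0428]
tool_rot: [0.997, 0.075, 0.018, -0.003]
ft_force: [-0.2, 0.6, -0.5]
grip_width: 0.0005
```

>>> carry_out([
  [[0.03,-0.2,0],0,1],
  [[0,0,0],0,1],
])

```text
time: 4.5
position: [0.5372, 0.1286, 0.0428]
tool_rot: [0.997, 0.074, 0.018, -0.003]
ft_force: [0.5, 2.0, 1.0]
grip_width: 0.0007
```

>>> carry_out([
  [[0.03,-0.2,0],0,1],
  [[0.03,-0.2,0],0,1],
])

```text
time: 4.7
position: [0.5368, 0.1275, 0.0428]
tool_rot: [0.997, 0.073, 0.017, -0.005]
ft_force: [-0.6, 10.6, 1.1]
grip_width: 0.0003
```

The push force rose to 10 N at the expected place, so the red pen is home. I'll back off, lift and go behind the marker.

>>> carry_out([
  [[-0.1,1,0],0,1],
  [[-0.1,1,1],0,1],
  [[-0.5,1.5,1.5],0,1],
  [[-1.2,2,1],0,1],
  [[-1.5,2,0],0,1],
  [[-1.3,1.3,0],0,1],
  [[-0.2,0.2,0],0,1],
  [[0,0,0],0,1],
])

```text
time: 5.5
position: [0.4885, 0.2223, 0.0833]
tool_rot: [0.997, 0.076, 0.021, -0.004]
ft_force: [0.1, -0.7, 0.5]
grip_width: 0.0007
```

Run:
```python
from h import *
look("pics/d.png"); o=robot.get_obs(); print(o["position"],st(o["position"]),o["tool_rot"],o["ft_force"])
```

```text
[0.48897048 0.22165057 0.08302942] [-177.   -16.7] [ 0.99696747  0.07489774  0.02076961 -0.00384846] [-0.49497421 -0.16682525  0.1116807 ]
```

View pics/d.png

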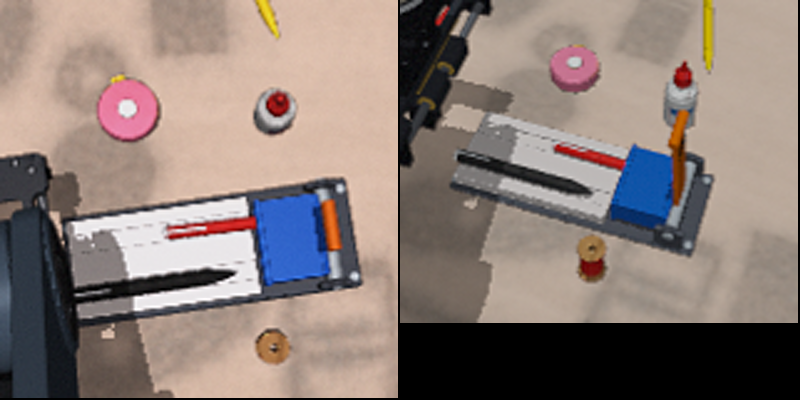

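The red pen is in the cup (back end at (168,233) left), and the marker is still in its groove with its back end at about (460,152) right. I'll lower behind it.

>>> carry_out([
  [[-0.2,0,-1.2],0,1],
  [[-0.2,0,-1.2],0,1],
  [[-0.2,0,-1.0],0,1],
  [[-0.2,0,-0.5],0,1],
  [[0,0,0],0,1],
])

```text
time: 6.1
position: [0.483, 0.2187, 0.0401]
tool_rot: [0.997, 0.073, 0.021, -0.004]
ft_force: [-0.3, -0.3, -0.4]
grip_width: 0.0003
```

>>> carry_out([
  [[0.2,0,0.25],0,1],
  [[0.1,0,0.05],0,1],
  [[0,0,0],0,1],
])

```text
time: 6.4
position: [0.4869, 0.2185, 0.0433]
tool_rot: [0.997, 0.072, 0.021, -0.004]
ft_force: [1.1, -0.6, -0.8]
grip_width: 0.0004
```

>>> carry_out([
  [[0.1,-0.7,0],0,1],
  [[0.1,-0.7,0],0,1],
  [[0.1,-0.7,0],0,1],
  [[0.1,-0.7,0],0,1],
  [[0.1,-0.7,0],0,1],
  [[0.1,-0.7,0],0,1],
  [[0.1,-0.7,0],0,1],
  [[0.1,-0.7,0],0,1],
  [[0.1,-0.7,0],0,1],
  [[0.05,-0.4,0],0,1],
])

```text
time: 7.4
position: [0.498, 0.1454, 0.0445]
tool_rot: [0.997, 0.072, 0.023, -0.004]
ft_force: [-1.5, 0.6, 0.9]
grip_width: 0.0001
```

>>> carry_out([
  [[0.03,-0.2,-0.05],0,1],
  [[0.03,-0.2,-0.05],0,1],
  [[0.03,-0.2,0],0,1],
  [[0,0,0],0,1],
])

```text
time: 7.8
position: [0.4991, 0.1385, 0.0434]
tool_rot: [0.997, 0.072, 0.023, -0.004]
ft_force: [-0.1, -0.3, -0.4]
grip_width: 0.0001
```

>>> carry_out([
  [[0.03,-0.2,0],0,1],
  [[0.03,-0.2,0],0,1],
  [[0.0,0,0],0,1],
])

```text
time: 8.1
position: [0.4982, 0.1378, 0.0434]
tool_rot: [0.997, 0.07, 0.022, -0.006]
ft_force: [0.3, -0.1, -0.5]
grip_width: 0.0005
```

>>> carry_out([
  [[0.03,-0.2,0],0,1],
  [[0.03,-0.2,0],0,1],
])

```text
time: 8.3
position: [0.4979, 0.1367, 0.0435]
tool_rot: [0.997, 0.069, 0.021, -0.008]
ft_force: [-0.3, 12.8, 1.2]
grip_width: 0.0003
```

Run:
```python
from h import *
look("pics/e.png"); o=robot.get_obs(); print(o["position"],st(o["position"]),o["tool_rot"],o["ft_force"])
```

```text
[0.49797531 0.13676929 0.04351047] [-91.7 -20.2] [ 0.99738126  0.06856911  0.02149691 -0.0081724 ] [-0.99537248 10.76020555 -0.54757378]
```

View pics/e.png

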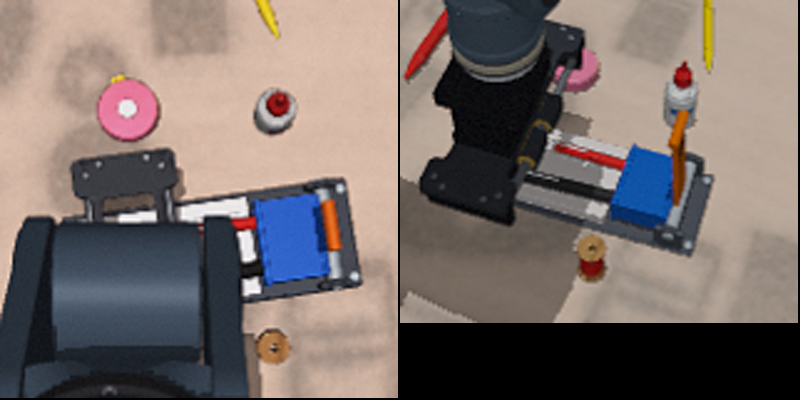

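Both pens are home by force and position: marker back end at stand x ≈ -82, and the cup still flat. Next I'll back off, lift, and go in front of the lever's tray-side face.

>>> carry_out([
  [[-0.1,0.8,0],0,1],
  [[-0.1,0.7,1],0,1],
  [[0,0,2.5],0,1],
  [[0,0,2.5],0,1],
  [[0,0,1.5],0,1],
  [[0,0,0],0,1],
])

```text
time: 9.0
position: [0.4952, 0.153, 0.1225]
tool_rot: [0.997, 0.071, 0.021, -0.007]
ft_force: [0.6, -0.4, 0.3]
grip_width: 0.0006
```

Run:
```python
from h import *
look("pics/f.png"); o=robot.get_obs(); print(o["position"],st(o["position"]),o["tool_rot"],o["ft_force"])
```

```text
[0.49406628 0.1528106  0.12074589] [-108.2  -21.7] [ 0.99730801  0.07035862  0.01943196 -0.00698532] [-0.98616605 -0.42224719 -0.33283055]
```

View pics/f.png

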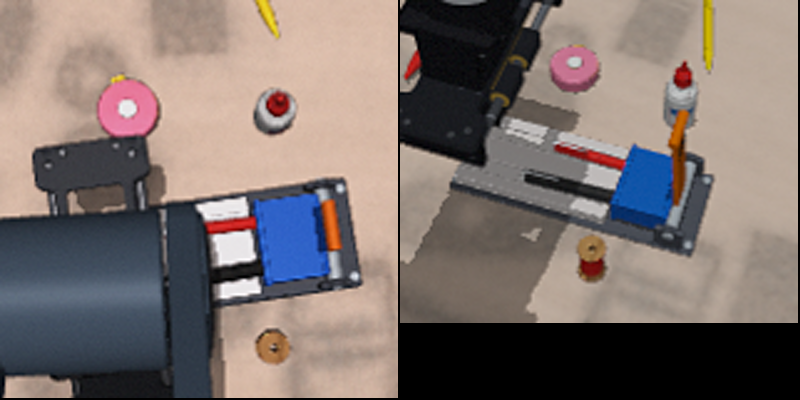

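The red pen's back end is at (557,148) and the marker's at (527,178) in the scene view; both are deep in the cup and the bystanders are unmoved. Now to the lever.

>>> carry_out([
  [[0.9,-2.5,0],0,1],
  [[0.9,-2.5,0],0,1],
  [[0.8,-2.5,0],0,1],
  [[0.8,-2.5,0],0,1],
  [[0.4,-1.3,0],0,1],
  [[0,0,0],0,1],
])

```text
time: 9.7
position: [0.5289, 0.0366, 0.1153]
tool_rot: [0.997, 0.072, 0.014, -0.007]
ft_force: [-0.0, -0.7, -1.1]
grip_width: 0.0004
```

>>> carry_out([
  [[0.3,-0.5,0.3],0,1],
  [[0.2,-0.6,0.3],0,1],
  [[0.1,-0.6,0.1],0,1],
  [[0.05,-0.5,0],0,1],
  [[0,0,0],0,1],
])

```text
time: 10.2
position: [0.5337, 0.016, 0.1219]
tool_rot: [0.997, 0.073, 0.012, -0.008]
ft_force: [0.0, 0.8, 0.4]
grip_width: 0.0004
```

>>> carry_out([
  [[0.1,-0.4,0.03],0,1],
  [[0.1,-0.4,0.03],0,1],
  [[0.06,-0.4,0],0,1],
  [[0.06,-0.4,0],0,1],
  [[0.06,-0.4,0],0,1],
  [[0.06,-0.4,0],0,1],
])

```text
time: 10.8
position: [0.537, -0.0075, 0.1227]
tool_rot: [0.997, 0.074, 0.011, -0.01]
ft_force: [-0.1, 2.6, -0.8]
grip_width: 0.0007
```

Run:
```python
from h import *
look("pics/g.png",tb=(190,300,280,430)); o=robot.get_obs(); print(o["position"],st(o["position"]),o["tool_rot"],o["ft_force"])
```

```text
[ 0.53713062 -0.00800239  0.12266356] [57.2 -2.7] [ 0.99720159  0.07338018  0.01088304 -0.00926774] [-0.08658032 -0.04811104  0.29773207]
```

View pics/g.png

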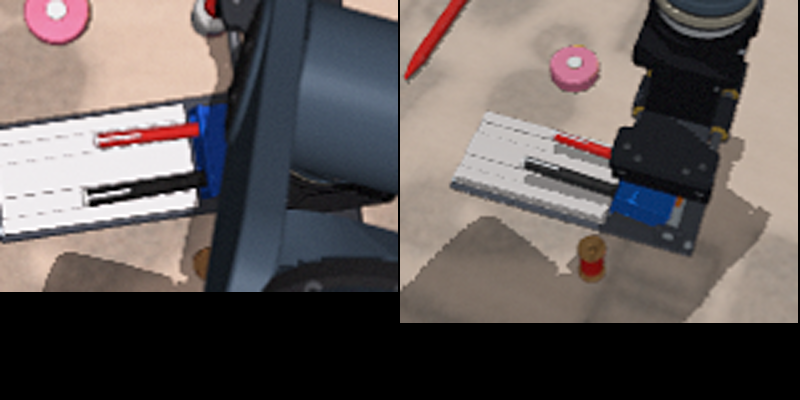

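>>> carry_out([
  [[0.06,-0.43,-0.05],0,1],
  [[0.06,-0.43,-0.07],0,1],
  [[0.06,-0.43,-0.1],0,1],
  [[0.06,-0.43,-0.13],0,1],
  [[0.06,-0.42,-0.16],0,1],
  [[0.06,-0.41,-0.18],0,1],
  [[0.06,-0.4,-0.2],0,1],
  [[0.06,-0.4,-0.24],0,1],
])

```text
time: 11.7
position: [0.5422, -0.0433, 0.1103]
tool_rot: [0.997, 0.073, 0.011, -0.01]
ft_force: [0.2, 2.5, 0.4]
grip_width: 0.0005
```

>>> carry_out([
  [[0.07,-0.43,-0.26],0,1],
  [[0.06,-0.39,-0.29],0,1],
  [[0.06,-0.36,-0.32],0,1],
  [[0.05,-0.33,-0.34],0,1],
  [[0.05,-0.3,-0.36],0,1],
  [[0.05,-0.26,-0.38],0,1],
  [[0.04,-0.23,-0.4],0,1],
])

```text
time: 12.4
position: [0.5458, -0.0686, 0.0847]
tool_rot: [0.997, 0.073, 0.01, -0.01]
ft_force: [-0.4, 1.6, 1.0]
grip_width: 0.0008
```

>>> carry_out([
  [[0.03,-0.2,-0.36],0,1],
  [[0.03,-0.17,-0.38],0,1],
  [[0.02,-0.14,-0.4],0,1],
  [[0.02,-0.1,-0.35],0,1],
  [[0.01,-0.05,-0.25],0,1],
])

```text
time: 12.9
position: [0.547, -0.0765, 0.0658]
tool_rot: [0.997, 0.073, 0.01, -0.01]
ft_force: [-1.7, 3.8, 14.9]
grip_width: -0.0001
```

The force jumped to 15 N at the stop, where I expected it. I'll lift straight off and away.

>>> carry_out([
  [[0,0,1],0,1],
  [[0,0,2],0,1],
  [[0,-0.5,3],0,1],
  [[0,-1,4],0,1],
  [[0,-2,4],0,1],
  [[0,-3,4],0,1],
  [[0,-4,2],0,1],
  [[0,-4,0],0,1],
  [[0,-3,0],0,1],
  [[0,0,0],0,1],
])

```text
time: 13.9
position: [0.5471, -0.2609, 0.28]
tool_rot: [0.997, 0.076, 0.014, -0.001]
ft_force: [-0.1, 0.4, -0.7]
grip_width: 0.0004
```

Run:
```python
from h import *
look("pics/i.png"); o=robot.get_obs(); print(o["position"],st(o["position"]),o["ft_force"])
```

```text
[ 0.54637905 -0.25687348  0.27913785] [304.8 -30. ] [0.35283187 0.62406106 0.57386912]
```

View pics/i.png

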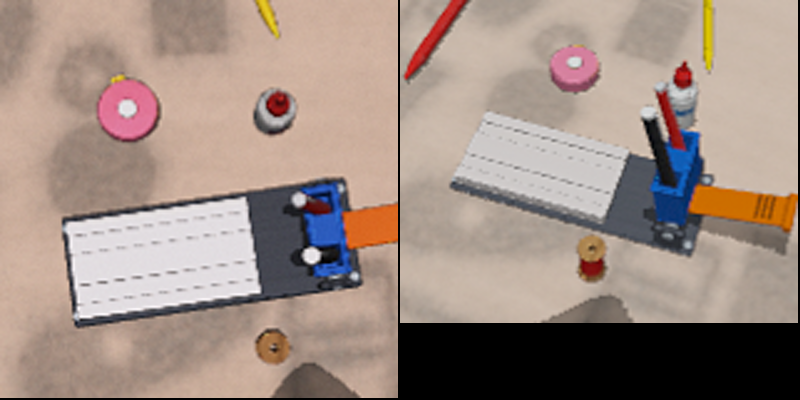

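The cup is up with both pens standing in it, tops at about (650,112) and (661,90) right, and the bystanders are in place. I'll check the cup angle and pen heights numerically, then hand in.

Run:
```python
from h import *
c=cams.camera("scene"); t=cams.camera("top")
hsv=cv2.cvtColor(c["pixels"],cv2.COLOR_RGB2HSV); m=(hsv[...,0]>6)&(hsv[...,0]<20)&(hsv[...,1]>170)&(hsv[...,2]>110); m[:,:300]=0;m[:180]=0;m[300:]=0;m[:,420:]=0
ys,xs=np.where(m); print("orange",xs.min(),xs.max(),ys[xs>=xs.max()-2].min(),ys[xs>=xs.max()-2].max())
def W(x,y,z): return np.r_[O+ex*x/1e3+ey*y/1e3,z/1e3]
f=lambda p:p*398/160-0
for a in(77,82):
    A=np.deg2rad(a-5); print(a,"bar",[proj(c,W(60+100*np.sin(A),y,24+100*np.cos(A))).round(1) for y in(18,-18)])
    B=np.deg2rad(a)
    for n,y,L in(("marker",-20,142),("red",20,128)):
        P=W(60-L*np.cos(B),y,24+L*np.sin(B)); s=proj(c,P); T=proj(t,P)
        print(n,"crop px scene",((s-[230,180])*398/160+[400,0]).round(),"top",((T-[250,150])*398/160).round())
```

```text
orange 304 389 258 270
77 bar [array([386.5, 256.2]), array([383.5, 270. ])]
marker crop px scene [643. 113.] top [306. 253.]
red crop px scene [660.  86.] top [300. 197.]
82 bar [array([387. , 258.5]), array([383.9, 272.3])]
marker crop px scene [658. 115.] top [324. 251.]
red crop px scene [673.  88.] top [316. 194.]
```

```bash
python3 -c "
from rig import robot
robot.hand_in(); print(robot.get_obs()['time'])"
```

```text
the job is handed in; nothing more can be done
the job is handed in; nothing more can be done
```

The job is handed in at about 14 s: both pens are in the cup and it is up at its stop. The hand-in gives no verdict, so this rests on my own checks.

**What I did:** With the gripper shut, I pushed the smaller red pen along the left groove, then the marker along the right, while the cup lay flat. I then pushed the orange lever round its arc in about 2.7 s and lifted clear.

**Checks that agreed:**
- **Pens home:** each push rose to 10–13 N within about 2 mm of the place expected for a pen fully home.
- **Cup angle:** the lever met the stop with 15 N, and the fingertip position there works out to about 82°.
- **Final picture:** both pens stand in the cup, and the bottle, tape measure and spool look unmoved. I did not measure their shift.

**Checks that were less clear:**
- **Pen lean:** the pen tops lie about 3–5° nearer the tray than the cup axis. The free play in the pockets would explain that, and it is inside the 0.2 rad limit.
- **Lever bar:** its pixels could not tell 77° from 82°, so the angle rests on the force and fingertip position.

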